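# Check two arbor spacer sleeves on a stepped gauge pin and sort them

## Task

Two spacer sleeves look alike, but one is bored too tight for the saw arbor. Slide one of them down the leaning gauge pin as far as it will go and pause there a moment: if it goes all the way down to the blue flange, stand it upright on the floor of the green tray; if it stops at the step, stand it upright on the floor of the red tray. Then, with the first one sorted, try the other on the pin and sort it the same way, without knocking a sleeve over or disturbing the star knob or the sanding block.

Things in the scene. Friction and masses are not known exactly. Their poses are not given: they have to be found in the camera images.
- sleeve_a_mid (a point): Sleeve A: an aluminium spacer sleeve (plain round tube) that stands upright, open at both ends: 80 mm tall, 44 mm outside diameter, bore either 32 mm or 26 mm (of the two sleeves, one has the wide bore and the other the tight one; which is which is to be found on the gauge pin), about 0.16 kg. This point is on its axis, half-way up (40 mm above its lower end); z runs along its axis, both ends are the same
- sleeve_b_mid (a point): Sleeve B: an aluminium spacer sleeve (plain round tube) that stands upright, open at both ends: 80 mm tall, 44 mm outside diameter, bore either 32 mm or 26 mm (of the two sleeves, one has the wide bore and the other the tight one; which is which is to be found on the gauge pin), about 0.16 kg. This point is on its axis, half-way up (40 mm above its lower end); z runs along its axis, both ends are the same
- sleeve_a: the same sleeve A, origin at the centre of its lower end as it first stood, z along its axis
- sleeve_b: the same sleeve B, origin at the centre of its lower end as it first stood, z along its axis
- gauge_pin: stepped steel pin leaning 30 degrees from vertical towards the robot. Origin: on its axis, in the upper face of the blue 60 mm flange at its foot, 50 mm above the table; z runs up the pin, y is level. Measured up from the flange: 28 mm diameter to 27 mm, a cone to 31 mm, 22.5 mm diameter to 67 mm, a tapered tip ending at 75 mm. The wide sleeve slides down to the flange
- pin_step (a point): the step of the gauge pin, on its axis, 30 mm up from the flange face. The tight sleeve stops here, with its lower end about 28 mm up from the flange face. The wide one can catch here if it is off-centre by 2 mm or more; a small sideways shift then frees it
- gauge: stand of the gauge pin: a steel foot plate 130 x 100 x 12 mm bolted to the table. Origin: on the table, right below the flange's centre; z up
- tray_green: Green open tray, fixed to the table, 110 x 110 mm outside, 22 mm high, walls and floor at most 5 mm thick. Origin: centre of its underside, on the table; z up. Its centre is a good place for a sleeve
- tray_red: Red open tray, fixed to the table, 110 x 110 mm outside, 22 mm high, walls and floor at most 5 mm thick. Origin: centre of its underside, on the table; z up. Its centre is a good place for a sleeve
- star_knob: bystander: black star-shaped knob with a threaded stud, 45 mm across, 53 mm high; origin: centre of its underside. Loose, to be left alone
- sanding_block: bystander: cork sanding block, 66 x 112 x 36 mm; origin: centre of its underside. Loose, to be left alone

How it is judged:
By the outcome, as a careful person would: the job done as asked, in the order asked, and still so for the second after the job is handed in, with the robot touching nothing.
It also fails if it takes over 72 s, if anything falls off the work surface, if the arm or the gripper's body presses on something with over 40 N, if the wrist force passes 120 N, or if a joint passes its speed limit or range.

## Robot

A 6-joint arm with a two-finger parallel gripper is mounted at the origin on a cart in front of the work surface, level with it; the furniture and walls round the work are solid. World frame = base frame: x ahead of the robot, y to its left, z up, the work surface at z = 0. Lengths are in m, angles in rad, forces in N, time in s.
With the tool pointing down it reaches from about 0.375 to 0.9 m from the base axis. Payload 3.1 kg.
Tool frame: the origin (TCP) lies midway between the tips of the shut fingers; the grasp point (between the pads) lies 19 mm behind it (pinch_z is the distance from the TCP to the grasp point, in m); z points along the fingers, y is the line along which they close (so a half turn about z gives the same grasp; the last joint's range is limited). The gripper opens to 85 mm and grips with 20 to 120 N. Pads are 22 mm wide; open, the fingers measure 114 mm over their backs; the gripper's body (76 mm by 85 mm) begins 54 mm behind the grasp point. The pads swing forward as they close: fully open they stand 13 mm farther back than shut.
Start: joints at [1.131, 0.527, 1.433, -0, 1.181, -0.178], TCP at [0.161, 0.604, 0.231] pointing down, gripper open.
Joint ranges: [-3.08, 3.08], [-0.75, 2.2], [0.22, 2.44], [-1.43, 4.57], [0, 2.65], [-2.85, 2.85]. Speed limits (rad/s): [2.79, 2.79, 3.14, 3.14, 3.14, 3.14].

## Interface

Orientations are given as a unit quaternion [x, y, z, w].
In Python, from station import sense, snapshot, camera_params, sign_off, pinch_z gives the robot as it stands. The module is installed in compiled form; this text tells all that it offers.
- The arm moves only by the shell command python3 -m handwheel 'ROWS' [FORCE]. ROWS is JSON, a list that holds one entry, the list of rows, each a list of 7 numbers: the turn, a rotation vector about the tool's x, y, z in degrees, then the shift along the tool's x, y, z in m, then the opening, from 0 (shut) to 1 (fully open). A call has 1 to 20 rows; each row shifts and turns the commanded pose from where the row before left it, along the tool's axes as they then stand; what a row does not reach is not made up. A row lasts 1/8 s, in which the tool goes at most 62.5 mm and 10.7 degrees, less where a joint would pass 70% of its speed; a pose out of reach is approached as far as the arm can. A call with a gripper value outside its range is refused whole. The fingers move at their own pace and stop on an object; FORCE is the grip in N (left out, the last holds). Time passes only in rows, so rows that do not move let the fingers close. It gives the time, the measured TCP pose, the force, the opening and the grip force at its end, in the units of the state.
- sense(): the state, without advancing time (a new reading comes with each control period).
- snapshot(name): name is "scene" or "top"; returns the picture (420x560x3 uint8, red, green, blue); there is no depth.
- camera_params(name): a dict with "fx", "fy", "cx", "cy" (pixels), "world_to_cam" (4x4, takes a point from world to camera coordinates). Camera axes: x right, y down, z forward; pixel columns grow to the right and rows downward; lengths in m; the calibration is good to about 2 mm. A picture is of the moment at which its call begins. camera_params takes no time and is no camera call.
- sign_off(): hands the job in; it is judged then, once.
The state is a dict: "t": time; "q": joint angles; "qd": joint speeds; "tau": joint torques, N m; "tcp_pos": TCP position; "tool_rot": TCP orientation; "force": force on the tool from outside, world axes, zero at the start; "ft_torque": the same for the moment, N m; "finger_gap": opening from 0.0 (shut) to 1.0 (fully open); "gripper_force": force on a finger pad.
Only numpy, scipy, OpenCV 4.12 (cv2) and the standard library are available. Lean on these libraries where they do the work, as an engineer would, in place of code of your own. Each camera call takes 0.05 s, during which the arm holds its last target. There are 200 camera calls.

## Working session

There is one attempt and no reset: what is moved stays moved. The work goes in short steps, Python scripts to look and compute and a shell command to move; the robot and the scene stay as the last step left them, time stands still between calls to the robot, and variables do not carry over. Pictures are saved under pics/ and viewed, at most 10 in all, crops included, and the job is handed in when it is done.

```bash
mkdir -p pics
cat > h.py <<'E'
import numpy as np,cv2
from station import *
def P(n):
    c=camera_params(n);return c,np.array(c["world_to_cam"])
def ray(n,u,v):
    c,T=P(n);R=T[:3,:3];o=-R.T@T[:3,3]
    d=R.T@np.array([(u-c["cx"])/c["fx"],(v-c["cy"])/c["fy"],1]);return o,d/np.linalg.norm(d)
def onz(n,u,v,z):
    o,d=ray(n,u,v);return o+d*(z-o[2])/d[2]
def proj(n,p):
    c,T=P(n);q=T[:3,:3]@np.array(p)+T[:3,3];return np.array([c["fx"]*q[0]/q[2]+c["cx"],c["fy"]*q[1]/q[2]+c["cy"]])
E
python3 - <<'E'
from h import *
for n in("scene","top"):
    im=snapshot(n);cv2.imwrite(f"pics/{n}0.png",im[:,:,::-1]);o,d=ray(n,280,210);print(n,o.round(3),d.round(3),P(n)[0]["fx"])
s=sense();print(s["tcp_pos"],s["tool_rot"],s["finger_gap"],s["t"],pinch_z)
E
```

```text
scene [-0.13  -0.868  1.299] [ 0.421  0.505 -0.753] 525.5269005667482
top [ 0.345 -0.037  1.352] [ 0.147 -0.027 -0.989] 477.79506827513194
[0.16084727 0.60329422 0.23043043] [ 1.30014007e-01  9.91511676e-01 -9.36998444e-04 -2.77760618e-04] 0.9969740853005086 0.1 0.0187
```

View pics/scene0.png

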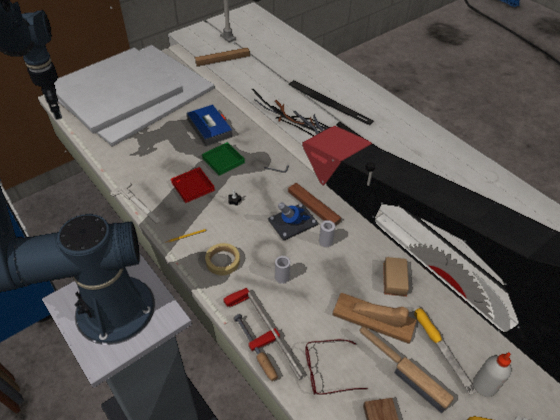

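View pics/top0.png

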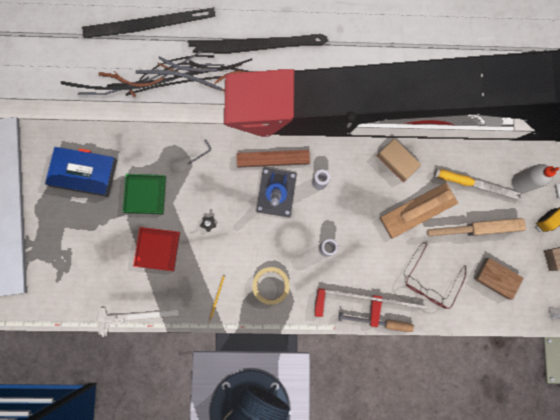

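The scene picture shows the sleeves at (327,233) and (283,270) and the gauge at (291,215). In the top picture the sleeves are at (322,178) and (328,247), the gauge at (277,193), the green tray at (145,195), the red tray at (157,250), the knob at (208,222) and the cork block at about (398,160). I'll zoom in next.

Run:
```python
from h import *
a=cv2.imread("pics/top0.png");b=cv2.imread("pics/scene0.png")
A=cv2.resize(a[150:270,240:350],None,fx=5,fy=5,interpolation=cv2.INTER_CUBIC)[:600,:400*2]
B=cv2.resize(b[190:290,255:345],None,fx=5,fy=5,interpolation=cv2.INTER_CUBIC)
cv2.imwrite("pics/cropA.png",cv2.resize(np.hstack([A[:500],B[:, :]]),(800,400)))
cv2.imwrite("pics/cropAfull.png",A)
for n,im,w in(("top",a,0),("scene",b,0)):
    h=cv2.cvtColor(im,cv2.COLOR_BGR2HSV)
    for name,lo,hi,z in(("green",(45,120,30),(80,255,255),.022),("red",(0,150,60),(8,255,255),.022),("blue",(100,120,60),(125,255,255),.05)):
        m=cv2.inRange(h,lo,hi)
        if name=="red": m|=cv2.inRange(h,(172,150,60),(180,255,255))
        k,l,st,c=cv2.connectedComponentsWithStats(m)
        for i in range(1,k):
            if st[i,4]>60:
                cn=cv2.findContours((l==i).astype(np.uint8),0,1)[0][0]
                r=cv2.minAreaRect(cn)
                print(n,name,st[i],c[i].round(1),onz(n,*r[0],z).round(4),"size/ang",[np.linalg.norm(x).round(3) for x in [onz(n,*cv2.boxPoints(r)[j],z)-onz(n,*cv2.boxPoints(r)[j-1],z) for j in(1,2)]],(onz(n,*cv2.boxPoints(r)[1],z)-onz(n,*cv2.boxPoints(r)[0],z)).round(3)[:2])
```

```text
top green [ 124  174   41   39 1417] [143.6 193.8] [0.5815 0.3088 0.022 ] size/ang [np.float64(0.108), np.float64(0.108)] [ 0.108 -0.   ]
top red [412 121  37   3  74] [429.9 122. ] [ 0.8112 -0.5098  0.022 ] size/ang [np.float64(0.107), np.float64(0.006)] [ 0.003 -0.107]
top red [544 167  15  10  96] [550.1 171. ] [ 0.6701 -0.8588  0.022 ] size/ang [np.float64(0.028), np.float64(0.039)] [ 0.028 -0.007]
top red [ 134  228   45   43 1544] [156.1 248.7] [0.4276 0.2667 0.022 ] size/ang [np.float64(0.108), np.float64(0.111)] [ 0.108 -0.009]
top red [316 290   8  26 168] [319.5 302.8] [ 0.2882 -0.1855  0.022 ] size/ang [np.float64(0.069), np.float64(0.019)] [ 0.068 -0.006]
top red [371 301  10  26 195] [375.  312.7] [ 0.2606 -0.3391  0.022 ] size/ang [np.float64(0.067), np.float64(0.023)] [ 0.067 -0.006]
top blue [  46  147   68   47 2034] [ 79.3 170.5] [0.6381 0.4814 0.05  ] size/ang [np.float64(0.108), np.float64(0.172)] [ 0.107 -0.009]
top blue [266 182  21  21 212] [276.4 190.7] [ 0.5883 -0.0613  0.05  ] size/ang [np.float64(0.056), np.float64(0.056)] [0.056 0.001]
top blue [  0 385  8
[... 618 characters left out ...]
64(0.131)] [0.022 0.004]
scene red [224 288  25  18 259] [236.3 297.2] [ 0.283  -0.1922  0.022 ] size/ang [np.float64(0.075), np.float64(0.035)] [ 0.074 -0.009]
scene red [249 331  26  20 246] [262.  340.2] [ 0.2579 -0.341   0.022 ] size/ang [np.float64(0.071), np.float64(0.03)] [ 0.07  -0.011]
scene red [497 353  14  14 140] [503.8 359.6] [ 0.7206 -0.7709  0.022 ] size/ang [np.float64(0.036), np.float64(0.035)] [ 0.031 -0.018]
scene blue [191 105  41  34 659] [210.7 122. ] [0.6336 0.4671 0.05  ] size/ang [np.float64(0.121), np.float64(0.198)] [0.119 0.019]
scene blue [281 206  29  17 214] [294.  215.2] [ 0.5938 -0.0725  0.05  ] size/ang [np.float64(0.089), np.float64(0.066)] [ 0.071 -0.054]
```

View pics/cropA.png

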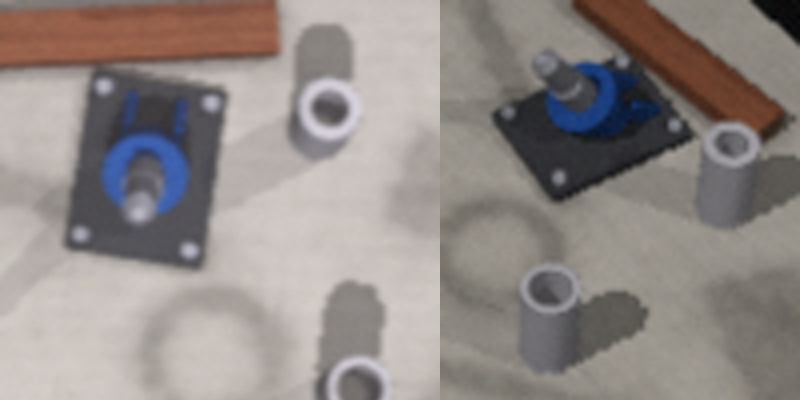

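The crop shows both sleeve rims clearly (in top: ~(322,177.5) and (329.5,246.7); in scene: ~(327.7,225.7) and (282.5,262.2)). The pin tip is at about top (274.5,202.5) and scene (281.2,205.5). Next I'll refine these to subpixel and cross-check the two views.

```bash
cat >> h.py <<'E'
def tri(pt,ps):
    A=np.zeros((3,3));b=np.zeros(3);L=[]
    for n,p in(("top",pt),("scene",ps)):
        o,d=ray(n,*p);M=np.eye(3)-np.outer(d,d);A+=M;b+=M@o
    x=np.linalg.solve(A,b);return x,np.linalg.norm(proj("top",x)-pt)
def rim(im,c,r=13,dv=0):
    # bright, non-warm pixels near c -> ellipse through outer hull
    x0,y0=int(c[0]-r),int(c[1]-r);w=cv2.resize(im[y0:y0+2*r,x0:x0+2*r],None,fx=8,fy=8,interpolation=cv2.INTER_CUBIC).astype(int)
    B,G,R=w[...,0],w[...,1],w[...,2];m=((B-R>-4)&(B>165+dv)).astype(np.uint8)
    k,l,st,cc=cv2.connectedComponentsWithStats(m);i=1+st[1:,4].argmax();cn=max(cv2.findContours((l==i).astype(np.uint8),0,1)[0],key=cv2.contourArea)
    e=cv2.fitEllipse(cv2.convexHull(cn));return (np.array(e[0])+.5)/8-.5+[x0,y0],np.array(e[1])/8
E
python3 - <<'E'
from h import *
a=cv2.imread("pics/top0.png");b=cv2.imread("pics/scene0.png")
for t,s in(((322,177.5),(327.7,225.7)),((329.5,246.7),(282.5,262.2))):
    for dv in(0,15):
        e,f=rim(a,t,13,dv),rim(b,s,13,dv);print("rims",e[0].round(1),e[1].round(1),f[0].round(1),f[1].round(1),onz("top",*e[0],.08).round(4),onz("scene",*f[0],.08).round(4),tri(e[0],f[0])[0].round(4))
print("tip",tri(np.array((274.5,202.5)),np.array((281.2,205.5))));print("flange",tri(np.array((276,193)),np.array((290.5,214.2))))
# bolts & plate
pts=lambda L:[(240+x/4-.375,150+y/4-.375) for x,y in L]
bt=pts([(104,87),(212,103),(189,249),(80,234)]);W=[onz("top",*p,.014) for p in bt];print("bolts",np.round(W,4),np.mean(W,0).round(4))
bs=[(255+(x-440)/4-.375,190+y/4-.375) for x,y in[(507,113),(559,178),(675,126),(622,62)]];W=[onz("scene",*p,.014) for p in bs];print(np.round(W,4),np.mean(W,0).round(4))
# flange: blue pixels, top
for n,im,c in(("top",a,(276,191)),("scene",b,(290,214))):
    x0,y0=c[0]-16,c[1]-16;w=cv2.resize(im[y0:y0+32,x0:x0+32],None,fx=8,fy=8,interpolation=cv2.INTER_CUBIC)
    h=cv2.cvtColor(w,cv2.COLOR_BGR2HSV);m=cv2.inRange(h,(100,120,110),(125,255,255));k,l,st,cc=cv2.connectedComponentsWithStats(m);i=1+st[1:,4].argmax()
    cn=max(cv2.findContours((l==i).astype(np.uint8),0,1)[0],key=cv2.contourArea);e=cv2.fitEllipse(cv2.convexHull(cn));C=(np.array(e[0])+.5)/8-.5+[x0,y0];print(n,"flange ell",C.round(1),np.array(e[1])/8,e[2],onz(n,*C,.05).round(4))
E
```

```text
rims [322.3 176.8] [15.8 16.2] [331.  229.1] [0.7 2. ] [ 0.6276 -0.1865  0.08  ] [ 0.6238 -0.2031  0.08  ] [ 0.6346 -0.1904  0.0583]Traceback (most recent call last):
  File "<stdin>", line 5, in <module>
  File "h.py", line 21, in rim
    k,l,st,cc=cv2.connectedComponentsWithStats(m);i=1+st[1:,4].argmax();cn=max(cv2.findContours((l==i).astype(np.uint8),0,1)[0],key=cv2.contourArea)
                                                      ~~~~~~~~~~~~~~~^^
ValueError: attempt to get argmax of an empty sequence
```

Run:
```python
from h import *
a=cv2.imread("pics/top0.png");b=cv2.imread("pics/scene0.png")
for t,s in(((322,177.5),(327.7,225.7)),((329.5,246.7),(282.5,262.2))):
    print([b[int(s[1])-8+i,int(s[0])].tolist() for i in range(0,16,1)])
    for dv,ds in((0,-35),(8,-25)):
        try:
            e,f=rim(a,t,13,dv),rim(b,s,12,ds);print("rims",e[0].round(1),e[1].round(1),f[0].round(1),f[1].round(1),onz("top",*e[0],.08).round(4),onz("scene",*f[0],.08).round(4),tri(e[0],f[0])[0].round(4))
        except Exception as x:print(x)
    print("eye",onz("top",*t,.08).round(4),onz("scene",*s,.08).round(4))
print("tip",tri(np.array((274.3,202.3)),np.array((281,205.3))));print("flange",tri(np.array((275.7,192.7)),np.array((290.2,214))))
pts=lambda L:[(240+x/4-.375,150+y/4-.375) for x,y in L]
bt=pts([(104,87),(212,103),(189,249),(80,234)]);W=[onz("top",*p,.014) for p in bt];print("bolts",np.round(W,4).tolist(),np.mean(W,0).round(4))
bs=[(255+(x-440)/4-.375,190+y/4-.375) for x,y in[(507,113),(559,178),(675,126),(622,62)]];W=[onz("scene",*p,.014) for p in bs];print(np.round(W,4).tolist(),np.mean(W,0).round(4))
for n,im,c in(("top",a,(276,191)),("scene",b,(290,214))):
    x0,y0=c[0]-16,c[1]-16;w=cv2.resize(im[y0:y0+32,x0:x0+32],None,fx=8,fy=8,interpolation=cv2.INTER_CUBIC)
    h=cv2.cvtColor(w,cv2.COLOR_BGR2HSV);m=cv2.inRange(h,(100,120,110),(125,255,255));k,l,st,cc=cv2.connectedComponentsWithStats(m);i=1+st[1:,4].argmax()
    cn=max(cv2.findContours((l==i).astype(np.uint8),0,1)[0],key=cv2.contourArea);e=cv2.fitEllipse(cv2.convexHull(cn));C=(np.array(e[0])+.5)/8-.5+[x0,y0];print(n,"flange ell",C.round(1),np.array(e[1])/8,e[2],onz(n,*C,.05).round(4))
```

```text
[[47, 67, 112], [48, 68, 113], [49, 64, 100], [103, 105, 117], [158, 153, 156], [146, 141, 143], [101, 98, 97], [103, 100, 101], [98, 97, 98], [96, 92, 96], [87, 83, 87], [90, 87, 89], [139, 133, 136], [162, 158, 160], [144, 137, 139], [112, 107, 109]]
rims [322.3 176.8] [15.8 16.2] [327.3 225.8] [10.8 14.3] [ 0.6276 -0.1865  0.08  ] [ 0.6236 -0.1871  0.08  ] [ 0.6269 -0.186   0.0771]
rims [322.4 176.8] [15.5 15.9] [327.4 225.7] [10.5 13.9] [ 0.6275 -0.1867  0.08  ] [ 0.6239 -0.1869  0.08  ] [ 0.6267 -0.1862  0.0778]
eye [ 0.6255 -0.1857  0.08  ] [ 0.6248 -0.1874  0.08  ]
[[104, 111, 115], [125, 127, 129], [150, 146, 149], [141, 137, 140], [107, 101, 105], [107, 102, 107], [99, 95, 94], [97, 93, 94], [87, 84, 87], [76, 73, 75], [74, 69, 73], [80, 75, 77], [119, 114, 118], [156, 151, 154], [127, 121, 124], [110, 106, 108]]
rims [329.5 246.7] [16.  16.7] [282.2 261.6] [12.7 15.1] [ 0.4371 -0.206   0.08  ] [ 0.4342 -0.2067  0.08  ] [ 0.4364 -0.2058  0.0775]
rims [329.6 246.7] [16.  16.4] [282.2 261.5] [12.3 15. ] [ 0.4371 -0.2063  0.08  ] [ 0.4344 -0.2065  0.08  ] [ 0.4363 -0.2059  0.0782]
eye [ 0.4371 -0.206   0.08  ] [ 0.4335 -0.2088  0.08  ]
tip (array([ 0.54967273, -0.05608458,  0.10679823]), np.float64(0.10592306621536313))
flange (array([ 0.58636456, -0.06003268,  0.044131  ]), np.float64(0.4221533980263744))
bolts [[0.6546, -0.0313, 0.014], [0.6445, -0.1089, 0.014], [0.5384, -0.0937, 0.014], [0.5477, -0.0164, 0.014]] [ 0.5963 -0.0626  0.014 ]
[[0.5443, -0.016, 0.014], [0.5356, -0.0932, 0.014], [0.6421, -0.1085, 0.014], [0.6524, -0.0303, 0.014]] [ 0.5936 -0.062   0.014 ]
top flange ell [275.9 192.9] [20.50674629 21.37456894] 93.83334350585938 [ 0.5858 -0.0611  0.05  ]
scene flange ell [290.  213.7] [14.6632328  18.18010712] 39.582027435302734 [ 0.5821 -0.0619  0.05  ]
```

Both views agree to about 3 mm, the same bias on every object. Working values:

| Item | x | y | Note |
|---|---|---|---|
| Far sleeve | 0.6256 | -0.187 | |
| Near sleeve | 0.4357 | -0.2063 | |
| Flange | 0.584 | -0.0615 | lean azimuth about -8° |
| Green tray | 0.578 | 0.305 | |
| Red tray | 0.425 | 0.262 | |

Now a helper that works out moves.

```bash
cat >> h.py <<'E'
from scipy.spatial.transform import Rotation as Ro
def R0(az=82.,tilt=0.):
    a=np.radians(az);y=np.array([np.cos(a),np.sin(a),0]);z=np.array([0,0,-1.]);R=Ro.from_matrix(np.c_[np.cross(y,z),y,z])
    return R*Ro.from_rotvec([0,-np.radians(tilt),0])
def to(p,az=82.,tilt=0.):
    s=sense();R=Ro.from_quat(s["tool_rot"]);T=R0(az,tilt)
    d=np.array(p)-s["tcp_pos"]
    print("t",round(s["t"],2),"tcp",np.round(s["tcp_pos"],4),"gap",round(s["finger_gap"],3),"F",np.round(s["force"],1),"turn",np.degrees((R.inv()*T).as_rotvec()).round(2),"shift(after turn)",T.inv().apply(d).round(4),"shift now",R.inv().apply(d).round(4))
E
python3 -c "
from h import *
to((.6256,-.187,.2304))"
```

```text
t 0.1 tcp [0.1608 0.6033 0.2304] gap 0.997 F [-0.2 -0.  -0.3] turn [-0.11 -0.02 -6.94] shift(after turn) [-0.5702 -0.7179  0.    ] shift now [-0.6528 -0.6438  0.0011]
```

```bash
python3 -m handwheel '[[[-0.1,0,-6.9,0,0,0,1],[0,0,0,-0.0356,-0.0449,0,1],[0,0,0,-0.0356,-0.0449,0,1],[0,0,0,-0.0356,-0.0449,0,1],[0,0,0,-0.0356,-0.0449,0,1],[0,0,0,-0.0356,-0.0449,0,1],[0,0,0,-0.0356,-0.0449,0,1],[0,0,0,-0.0356,-0.0449,0,1],[0,0,0,-0.0356,-0.0449,0,1],[0,0,0,-0.0356,-0.0449,0,1],[0,0,0,-0.0356,-0.0449,0,1],[0,0,0,-0.0356,-0.0449,0,1],[0,0,0,-0.0356,-0.0449,0,1],[0,0,0,-0.0356,-0.0449,0,1],[0,0,0,-0.0356,-0.0449,0,1],[0,0,0,-0.0356,-0.0449,0,1],[0,0,0,-0.0356,-0.0449,0,1],[0,0,0,0,0,0,1],[0,0,0,0,0,0,1]]]' 40
python3 - <<'E'
from h import *
to((.6256,-.187,.039))
for n in("scene","top"):
    im=snapshot(n);cv2.imwrite(f"pics/{n}1.png",im[:,:,::-1])
a=cv2.imread("pics/top1.png")[140:240,260:380];b=cv2.imread("pics/scene1.png")[150:250,270:390]
cv2.imwrite("pics/c1.png",cv2.resize(np.hstack([a,b]),(800,333),interpolation=cv2.INTER_CUBIC))
E
```

```text
t: 2.48
tcp_pos: [0.6237, -0.1867, 0.2292]
tool_rot: [0.07, 0.998, 0.002, -0.001]
force: [0.1, 0.2, -0.1]
finger_gap: 1.005
gripper_force: 0.0
t 2.48 tcp [ 0.6237 -0.1867  0.2292] gap 1.005 F [ 0.1  0.2 -0.1] turn [ 0.17 -0.14 -0.08] shift(after turn) [-0.0019 -0.      0.1902] shift now [-0.0024 -0.0006  0.1902]
```

View pics/c1.png

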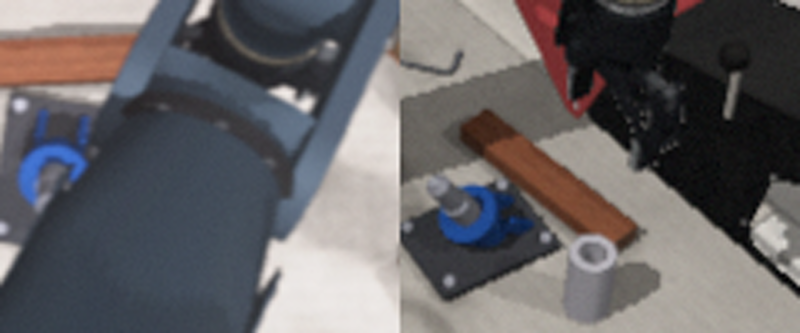

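The picture shows the arm over the sleeve in top, so that view is blocked. In scene the far sleeve is clear and the fingers are above it. I'll descend and grip.

```bash
python3 -m handwheel '[[[0.17,-0.14,-0.1,-0.002,0,0.04,1],[0,0,0,0,0,0.04,1],[0,0,0,0,0,0.04,1],[0,0,0,0,0,0.04,1],[0,0,0,0,0,0.02,1],[0,0,0,0,0,0.01,1],[0,0,0,0,0,0,1],[0,0,0,0,0,0,0.3],[0,0,0,0,0,0,0.3],[0,0,0,0,0,0,0.3],[0,0,0,0,0,0,0.3],[0,0,0,0,0,0,0.3]]]' 40
python3 - <<'E'
from h import *
to((.6256,-.187,.039))
im=snapshot("scene")[:,:,::-1];cv2.imwrite("pics/s2.png",im)
cv2.imwrite("pics/c2.png",cv2.resize(im[150:250,270:390],(720,600),interpolation=cv2.INTER_CUBIC))
E
```

```text
t: 4.08
tcp_pos: [0.6278, -0.1877, 0.0415]
tool_rot: [0.069, 0.998, -0.001, 0.002]
force: [0.5, 1.5, 5.7]
finger_gap: 0.507
gripper_force: 40.1
t 4.08 tcp [ 0.6278 -0.1877  0.0415] gap 0.507 F [0.5 1.5 5.7] turn [-0.09  0.27  0.06] shift(after turn) [0.0023 0.0004 0.0025] shift now [0.0023 0.0004 0.0025]
```

View pics/c2.png

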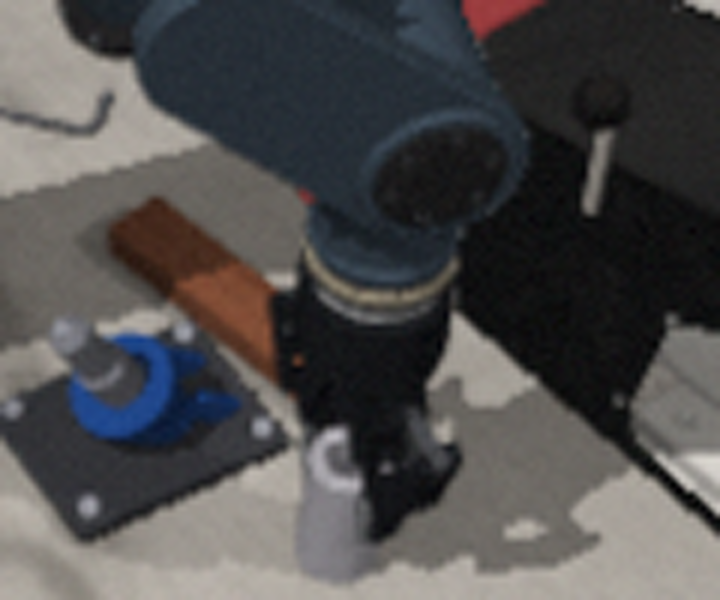

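It shows the gripper closed on the sleeve with the rim at about (326,226) in scene, still upright. The gap of 0.507 (43 mm) fits the 44 mm tube. I'll lift and tilt.

```bash
python3 -m handwheel '[[[0,0,0,0,0,-0.02,0.3],[0,0,0,0,0,-0.04,0.3],[0,0,0,0,0,-0.05,0.3],[0,0,0,0,0,-0.05,0.3],[0,-10,0,0,0,0,0.3],[0,-10,0,0,0,0,0.3],[0,-10,0,0,0,0,0.3],[0,0,0,0,0,0,0.3],[0,0,0,0,0,0,0.3]]]' 40
python3 -c "
from h import *
B=np.array([.584,-.0615,.05]);u=-R0(82,30).as_matrix()[:,2];print(u)
to(B+u*(.1415+.02),82,30)"
```

```text
t: 5.25
tcp_pos: [0.6292, -0.1866, 0.2011]
tool_rot: [0.065, 0.965, -0.016, 0.252]
force: [0.7, -0.8, -0.7]
finger_gap: 0.512
gripper_force: 41.0
[-0.49513403  0.06958655  0.8660254 ]
t 5.25 tcp [ 0.6292 -0.1866  0.2011] gap 0.512 F [ 0.7 -0.8 -0.7] turn [ 0.31 -0.77  0.23] shift(after turn) [ 0.1294  0.1176 -0.0617] shift now [ 0.1297  0.1185 -0.0593]
```

```bash
python3 -m handwheel '[[[0.3,-0.8,0.2,0,0,0,0.3],[0,0,0,0.0324,0.0294,-0.0154,0.3],[0,0,0,0.0324,0.0294,-0.0154,0.3],[0,0,0,0.0324,0.0294,-0.0154,0.3],[0,0,0,0.0322,0.0294,-0.0155,0.3],[0,0,0,0,0,0,0.3],[0,0,0,0,0,0,0.3],[0,0,0,0,0,0,0.3]]]' 40
python3 - <<'E'
from h import *
B=np.array([.584,-.0615,.05]);u=-R0(82,30).as_matrix()[:,2]
to(B+u*(.1615),82,30)
I=[]
for n,c in(("scene",(285,200)),("top",(275,200))):
    im=snapshot(n)[:,:,::-1];cv2.imwrite(f"pics/{n}3.png",im);I.append(im[c[1]-50:c[1]+50,c[0]-65:c[0]+65])
cv2.imwrite("pics/c3.png",cv2.resize(np.hstack(I),(800,308),interpolation=cv2.INTER_CUBIC))
E
```

```text
t: 6.25
tcp_pos: [0.5047, -0.0506, 0.1895]
tool_rot: [0.068, 0.963, -0.018, 0.259]
force: [-0.7, 0.2, -2.1]
finger_gap: 0.512
gripper_force: 41.1
t 6.25 tcp [ 0.5047 -0.0506  0.1895] gap 0.512 F [-0.7  0.2 -2.1] turn [-0.    0.14 -0.02] shift(after turn) [ 0.0004  0.0002 -0.0007] shift now [ 0.0004  0.0002 -0.0007]
```

View pics/c3.png

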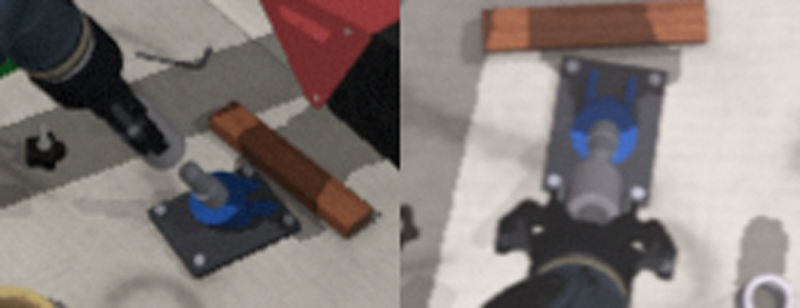

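Both views show the sleeve above the pin, nearly in line with it. I'll zoom in to check the alignment.

Run:
```python
from h import *
B=np.array([.584,-.0615,.05]);u=-R0(82,30).as_matrix()[:,2]
I=[]
for n,c in(("scene",(278,208)),("top",(276,206))):
    im=cv2.imread(f"pics/{n}3.png");k=12;w=cv2.resize(im[c[1]-25:c[1]+25,c[0]-16:c[0]+17],None,fx=k,fy=k,interpolation=cv2.INTER_CUBIC)
    f=lambda p:tuple(int(v) for v in ((proj(n,p)-[c[0]-16,c[1]-25]+.5)*k))
    cv2.line(w,f(B),f(B+u*.18),(0,0,255),1)
    for s in(.0,.03,.075,.1):cv2.circle(w,f(B+u*s),3,(0,255,255),-1)
    I.append(w)
cv2.imwrite("pics/c4.png",np.hstack(I))
```

```text
(no output)
```

View pics/c4.png

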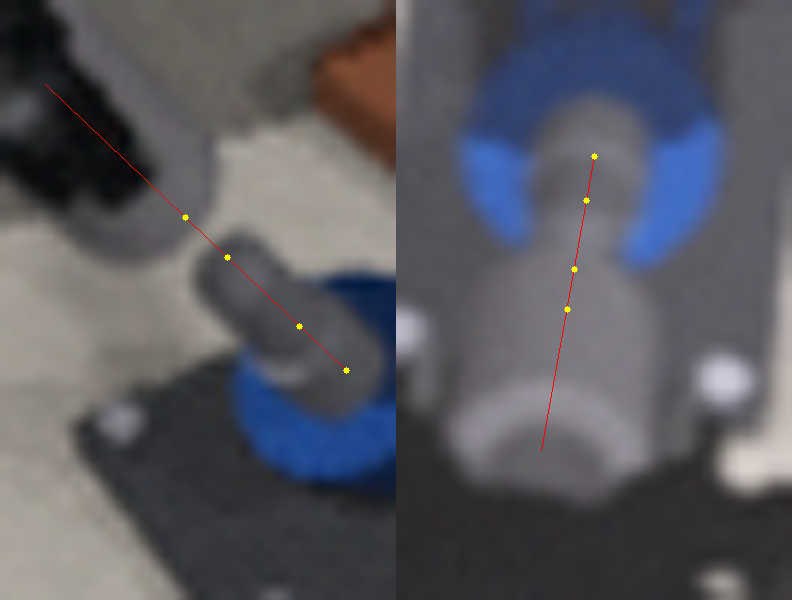

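The overlay shows the pin on its predicted axis. The sleeve's lower end is about 2–2.5 mm off towards tool +x in scene, near (140,198) against an axis point near (150,184), and centred sideways in top. I'll shift tool x by -2.3 mm and advance over the tip.

```bash
python3 -m handwheel '[[[0,0,0,-0.0022,0,0.01,0.3],[0,0,0,0,0,0.015,0.3],[0,0,0,0,0,0.015,0.3],[0,0,0,0,0,0.01,0.3],[0,0,0,0,0,0.005,0.3],[0,0,0,0,0,0.005,0.3],[0,0,0,0,0,0,0.3]]]' 40
python3 - <<'E'
from h import *
B=np.array([.584,-.0615,.05]);u=-R0(82,30).as_matrix()[:,2]
to(B+u*(.0415+.028),82,30)
I=[]
for n,c in(("scene",(282,208)),("top",(276,206))):
    im=snapshot(n)[:,:,::-1];cv2.imwrite(f"pics/{n}5.png",im);k=12;w=cv2.resize(im[c[1]-25:c[1]+25,c[0]-16:c[0]+17],None,fx=k,fy=k,interpolation=cv2.INTER_CUBIC)
    f=lambda p:tuple(int(v) for v in ((proj(n,p)-[c[0]-16,c[1]-25]+.5)*k))
    cv2.line(w,f(B),f(B+u*.18),(0,0,255),1)
    for s in(.0,.03,.075,.1):cv2.circle(w,f(B+u*s),3,(0,255,255),-1)
    I.append(w)
cv2.imwrite("pics/c5.png",np.hstack(I))
E
```

```text
t: 7.22
tcp_pos: [0.5365, -0.0528, 0.1441]
tool_rot: [0.068, 0.965, -0.019, 0.251]
force: [-3.3, -4.0, -6.5]
finger_gap: 0.506
gripper_force: 41.7
t 7.22 tcp [ 0.5365 -0.0528  0.1441] gap 0.506 F [-3.3 -4.  -6.5] turn [-0.22 -0.88 -0.03] shift(after turn) [ 0.0052 -0.002   0.0361] shift now [ 0.0047 -0.0019  0.0362]
```

View pics/c5.png

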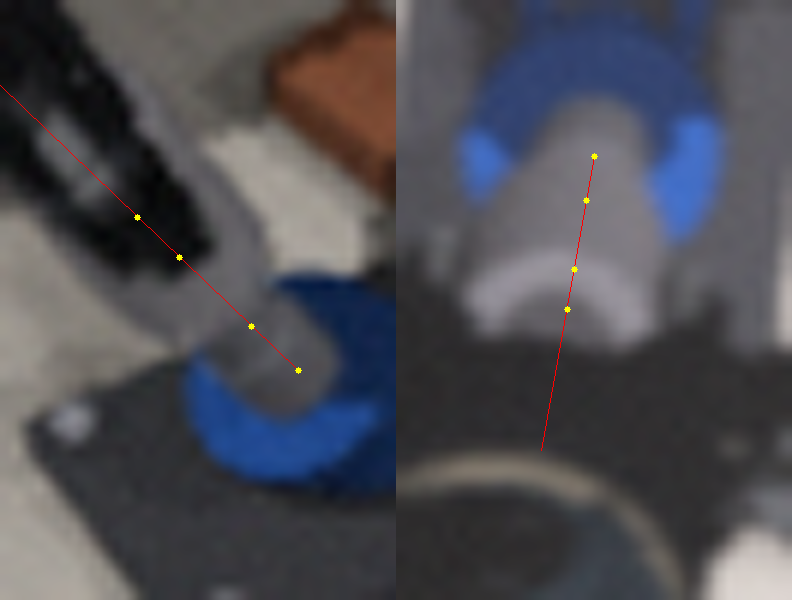

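It shows the sleeve over the pin tip, with its lower end about 60 mm up the pin. I'll relieve the side load and slide down to near the step.

```bash
python3 -m handwheel '[[[-0.2,-0.8,0,0.0025,-0.0015,0,0.3],[0,0,0,0,0,0.008,0.3],[0,0,0,0,0,0.008,0.3],[0,0,0,0,0,0.006,0.3],[0,0,0,0,0,0,0.3]]]' 40
python3 - <<'E'
from h import *
B=np.array([.584,-.0615,.05]);u=-R0(82,30).as_matrix()[:,2]
to(B+u*(.0415+.028),82,30);s=sense();print(Ro.from_quat(s["tool_rot"]).inv().apply(s["force"]).round(1))
E
```

```text
t: 7.95
tcp_pos: [0.5502, -0.0537, 0.133]
tool_rot: [0.069, 0.966, -0.019, 0.249]
force: [-5.5, -3.5, -6.6]
finger_gap: 0.503
gripper_force: 41.0
t 7.95 tcp [ 0.5502 -0.0537  0.133 ] gap 0.503 F [-5.5 -3.5 -6.6] turn [-0.26 -1.08 -0.13] shift(after turn) [ 0.0116 -0.003   0.0196] shift now [ 0.0112 -0.0029  0.0199]
[ 7.6 -4.2  3.4]
```

Run:
```python
from h import *
s=sense();print(s["q"].round(3) if hasattr(s["q"],"round") else s["q"]);print(s["tau"],s["ft_torque"])
B=np.array([.584,-.0615,.05]);u=-R0(82,30).as_matrix()[:,2]
I=[]
for n,c in(("scene",(282,208)),("top",(276,206))):
    im=snapshot(n)[:,:,::-1];cv2.imwrite(f"pics/{n}6.png",im);k=12;w=cv2.resize(im[c[1]-25:c[1]+25,c[0]-16:c[0]+17],None,fx=k,fy=k,interpolation=cv2.INTER_CUBIC)
    f=lambda p:tuple(int(v) for v in ((proj(n,p)-[c[0]-16,c[1]-25]+.5)*k))
    t=Ro.from_quat(s["tool_rot"]).as_matrix();p=s["tcp_pos"]
    cv2.line(w,f(p+t[:,2]*.04),f(p-t[:,2]*.04),(0,0,255),1);cv2.line(w,f(B),f(B+u*.075),(0,255,255),1)
    I.append(w)
cv2.imwrite("pics/c6.png",np.hstack(I))
```

```text
[-0.354  0.512  2.083  1.1    0.111 -2.854]
[  2.45416358 -37.65963078 -11.98577732   0.52811952   0.20561031
   0.04864407] [-0.55840875  1.77470768 -0.39315699]
```

View pics/c6.png

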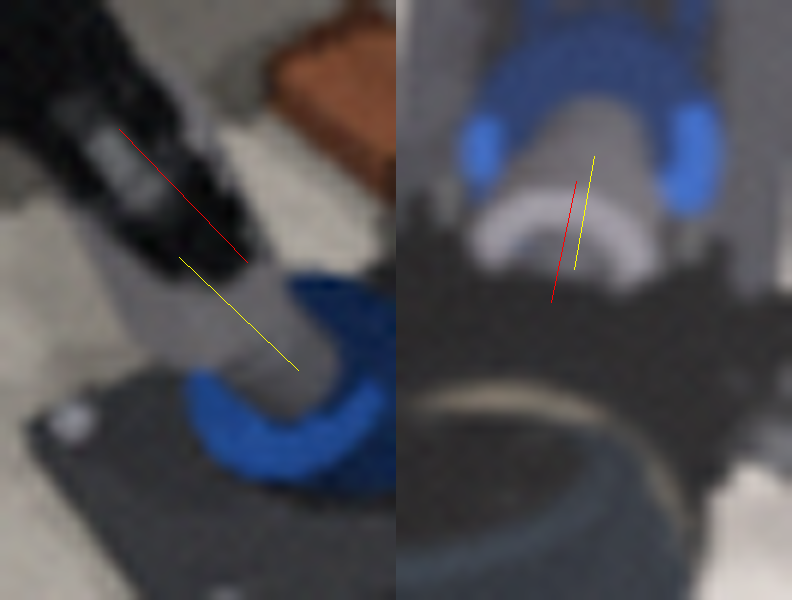

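The picture shows the tool axis (red) off the pin axis, and joint 6 at its limit (-2.854), which explains the drift: the sleeve turned in the pads. The lower end is over the pin's thin part, so I'll open slightly to let it slide down inside the caging fingers.

```bash
python3 -m handwheel '[[[0,0,0,0,0,0,0.62],[0,0,0,0,0,0,0.62],[0,0,0,0,0,0,0.62],[0,0,0,0,0,0,0.62],[0,0,0,0,0,0,0.62]]]' 40
cat >> h.py <<'E'
def look(name,k=12,axis=True):
    B=np.array([.584,-.0615,.05]);u=-R0(82,30).as_matrix()[:,2];I=[]
    for n,c in(("scene",(282,208)),("top",(276,206))):
        im=snapshot(n)[:,:,::-1];cv2.imwrite(f"pics/{n}{name}.png",im);w=cv2.resize(im[c[1]-25:c[1]+25,c[0]-16:c[0]+17],None,fx=k,fy=k,interpolation=cv2.INTER_CUBIC)
        f=lambda p:tuple(int(v) for v in ((proj(n,p)-[c[0]-16,c[1]-25]+.5)*k))
        cv2.line(w,f(B),f(B+u*.11),(0,0,255),1)
        for s in(0,.028,.08,.108):cv2.circle(w,f(B+u*s),3,(0,255,255),-1)
        I.append(w)
    cv2.imwrite(f"pics/L{name}.png",np.hstack(I))
E
python3 -c "
from h import *
look('7');s=sense();print(s['tcp_pos'],s['q'],s['force'])"
```

```text
t: 8.68
tcp_pos: [0.5525, -0.0537, 0.1344]
tool_rot: [0.069, 0.965, -0.019, 0.251]
force: [1.0, 0.4, -0.0]
finger_gap: 0.618
gripper_force: 0.0
[ 0.55235258 -0.05369     0.13423071] [-0.35300344  0.51157181  2.07967287  1.10111812  0.11203235 -2.85404625] [ 0.32458596 -0.38028211  0.2931483 ]
```

View pics/L7.png

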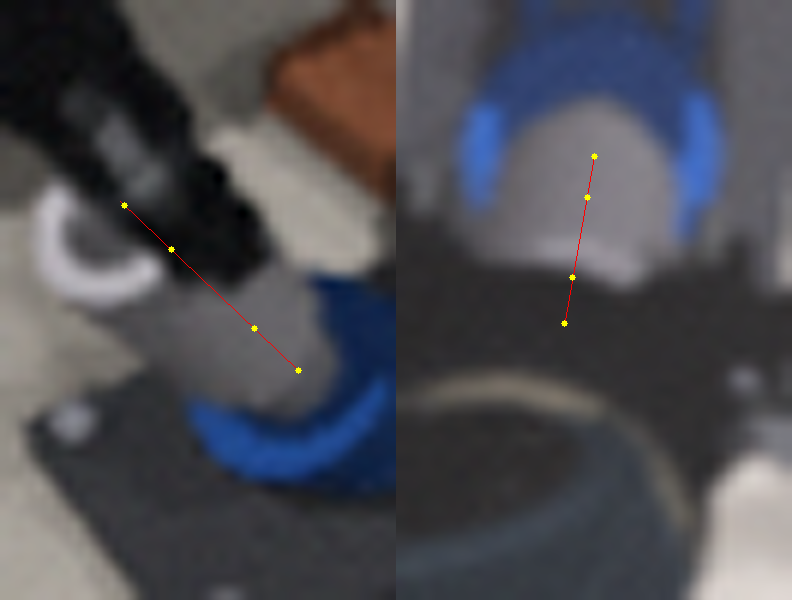

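It shows the sleeve resting with its upper rim near (97,247) in the crop and its lower end at about the step, 28 mm up; it hangs a bit below the pin axis. I've now used all 10 picture views, so the rest is numeric. I'll open, back out along the pin and turn the wrist half a turn, away from the joint 6 limit.

```bash
python3 -m handwheel '[[[0,0,0,0,0,0,1],[0,0,0,0,0,0,1],[0,0,0,0,0,0,1],[0,0,0,0,0,-0.01,1],[0,0,0,0,0,-0.02,1],[0,0,0,0,0,-0.02,1],[0,0,0,0,0,-0.02,1],[0,0,0,0,0,-0.02,1],[0,0,0,0,0,0,1]]]' 40
python3 - <<'E'
from h import *
B=np.array([.584,-.0615,.05]);u=-R0(82,30).as_matrix()[:,2]
to(B+u*(.16),82,30);to(B+u*(.16),262,-30);print(np.round(sense()["q"],3))
E
```

```text
t: 9.9
tcp_pos: [0.509, -0.0473, 0.2139]
tool_rot: [0.069, 0.965, -0.019, 0.252]
force: [-0.1, -0.7, 0.1]
finger_gap: 0.999
gripper_force: 0.0
t 9.9 tcp [ 0.509  -0.0473  0.2139] gap 0.999 F [-0.1 -0.7  0.1] turn [-0.23 -0.74 -0.1 ] shift(after turn) [ 0.0159 -0.0036  0.0201] shift now [ 0.0156 -0.0036  0.0203]
t 9.9 tcp [ 0.509  -0.0473  0.2139] gap 0.999 F [-0.1 -0.7  0.1] turn [ -1.16   0.36 179.89] shift(after turn) [-0.0159  0.0036  0.0201] shift now [ 0.0156 -0.0036  0.0203]
[-0.379  0.288  2.107  0.432  0.27  -2.197]
```

```bash
python3 -m handwheel '[[[0,0,10,0,0,0,1],[0,0,10,0,0,0,1],[0,0,10,0,0,0,1],[0,0,10,0,0,0,1],[0,0,10,0,0,0,1],[0,0,10,0,0,0,1],[0,0,10,0,0,0,1],[0,0,10,0,0,0,1],[0,0,10,0,0,0,1],[0,0,10,0,0,0,1],[0,0,10,0,0,0,1],[0,0,10,0,0,0,1],[0,0,10,0,0,0,1],[0,0,10,0,0,0,1],[0,0,10,0,0,0,1],[0,0,10,0,0,0,1],[0,0,10,0,0,0,1],[0,0,10,0,0,0,1],[0,0,0,0,0,0,1]]]' 40
python3 - <<'E'
from h import *
B=np.array([.584,-.0615,.05]);u=-R0(82,30).as_matrix()[:,2]
to(B+u*(.16),262,-30);print(np.round(sense()["q"],3))
b=snapshot("scene")[:,:,::-1];cv2.imwrite("pics/scene8.png",b);a=snapshot("top")[:,:,::-1];cv2.imwrite("pics/top8.png",a)
c=np.array([266+97/12-.5,183+247/12-.5]);print("expect rim c",c,"axis .108",proj("scene",B+u*.108),proj("scene",B+u*.08))
for ds in(-35,-25,-15):
    try:
        f=rim(b,c,11,ds);print(f[0].round(1),f[1].round(1))
    except Exception as x:print(x)
E
```

```text
t: 12.28
tcp_pos: [0.509, -0.0473, 0.212]
tool_rot: [0.966, -0.068, 0.25, 0.019]
force: [0.1, -0.5, 0.2]
finger_gap: 1.0
gripper_force: 0.0
t 12.28 tcp [ 0.509  -0.0473  0.212 ] gap 1.0 F [ 0.1 -0.5  0.2] turn [ 0.19  0.94 -0.03] shift(after turn) [-0.015   0.0036  0.0184] shift now [-0.0147  0.0036  0.0186]
[-0.379  0.293  2.107  0.433  0.27   0.943]
expect rim c [273.58333333 203.08333333] axis .108 [275.86445488 199.58878232] [279.77405215 203.30072055]
[274.5 201.8] [12.1 12.8]
[274.4 201.9] [11.6 12.6]
[274.3 201.9] [11.3 12.5]
```

Rim numbers give a droop of about 6 mm at the top end, lower end near 28 mm. That fits a tight sleeve sitting at the step and leaning about 35°. I'll regrasp along its axis to confirm.

Run:
```python
from h import *
B=np.array([.584,-.0615,.05]);u=-R0(82,30).as_matrix()[:,2];e=np.array([-.857,.12,-.5]);v=-R0(82,35).as_matrix()[:,2]
G=B+u*.068+e*.0018;print(G,v);to(G+v*.08,262,-35)
```

```text
[ 0.54878829 -0.05655211  0.10798973] [-0.56799443  0.07982641  0.81915204]
t 12.38 tcp [ 0.509  -0.0473  0.2122] gap 1.0 F [ 0.9 -1.   1.2] turn [0.19 5.92 0.02] shift(after turn) [-0.0264  0.0036  0.0287] shift now [-0.0233  0.0035  0.0313]
```

```bash
python3 -m handwheel '[[[0.2,5.9,0,0,0,0,1],[0,0,0,-0.0132,0.0018,0.0143,1],[0,0,0,-0.0132,0.0018,0.0143,1],[0,0,0,0,0,0,1],[0,0,0,0,0,0,1]]]' 40
python3 - <<'E'
from h import *
B=np.array([.584,-.0615,.05]);u=-R0(82,30).as_matrix()[:,2];e=np.array([-.857,.12,-.5]);v=-R0(82,35).as_matrix()[:,2]
G=B+u*.068+e*.0018;to(G,262,-35);print(np.round(sense()["q"],3))
E
```

```text
t: 13.0
tcp_pos: [0.5067, -0.0419, 0.1823]
tool_rot: [0.96, -0.063, 0.274, 0.008]
force: [-0.8, 0.4, 1.3]
finger_gap: 1.001
gripper_force: 0.0
t 13.0 tcp [ 0.5067 -0.0419  0.1823] gap 1.001 F [-0.8  0.4  1.3] turn [-1.36  3.22  0.05] shift(after turn) [-0.0068  0.0086  0.086 ] shift now [-0.002   0.0106  0.086 ]
[-0.398  0.366  2.184  1.228  0.168  0.124]
```

```bash
cat >> h.py <<'E'
B=np.array([.584,-.0615,.05]);u=-R0(82,30).as_matrix()[:,2];e=np.array([-.857,.12,-.5])
E
python3 -m handwheel '[[[0,-6,0,0,0,-0.01,1],[0,-6,0,0,0,-0.01,1],[-1.3,-6,0,0,0,-0.01,1],[0,0,0,0,0,0,1],[0,0,0,0,0,0,1]]]' 40
python3 - <<'E'
from h import *
C=B+u*.083+e*.0033;z=R0(262,-15).as_matrix()[:,2];to(C+z*(.022-.09),262,-15);print(np.round(sense()["q"],3),z)
E
```

```text
t: 13.62
tcp_pos: [0.5079, -0.0252, 0.197]
tool_rot: [0.976, -0.053, 0.211, -0.017]
force: [-0.3, -0.7, -0.3]
finger_gap: 0.995
gripper_force: 0.0
t 13.62 tcp [ 0.5079 -0.0252  0.197 ] gap 0.995 F [-0.3 -0.7 -0.3] turn [-3.81 -9.15  1.21] shift(after turn) [0.015  0.0254 0.0155] shift now [0.012  0.0267 0.0159]
[-0.365  0.323  2.069  0.433  0.384  0.943] [ 0.25630024 -0.03602065 -0.96592583]
```

```bash
python3 -m handwheel '[[[-1.9,-4.6,0.6,0,0,0,1],[-1.9,-4.6,0.6,0,0,0,1],[0,0,0,0,0,0,1],[0,0,0,0.0075,0.0127,0.0077,1],[0,0,0,0.0075,0.0127,0.0077,1],[0,0,0,0,0,0,1]]]' 40
python3 - <<'E'
from h import *
C=B+u*.083+e*.0033;z=R0(262,-15).as_matrix()[:,2];to(C+z*(.022),262,-15);print(np.round(sense()["q"],3))
E
```

```text
t: 14.38
tcp_pos: [0.5231, -0.0549, 0.185]
tool_rot: [0.989, -0.071, 0.129, 0.009]
force: [0.1, -0.3, 0.5]
finger_gap: 1.0
gripper_force: 0.0
t 14.38 tcp [ 0.5231 -0.0549  0.185 ] gap 1.0 F [ 0.1 -0.3  0.5] turn [ 0.03  0.13 -0.16] shift(after turn) [-0.0005 -0.0019  0.089 ] shift now [-0.0003 -0.002   0.089 ]
[-0.348  0.386  1.918  0.095  0.585  1.293]
```

```bash
python3 -m handwheel '[[[0,0,0,0,-0.002,0.02,1],[0,0,0,0,0,0.03,1],[0,0,0,0,0,0.025,1],[0,0,0,0,0,0.014,1],[0,0,0,0,0,0,1],[0,0,0,0,0,0,0.3],[0,0,0,0,0,0,0.3],[0,0,0,0,0,0,0.3],[0,0,0,0,0,0,0.3],[0,0,0,0,0,0,0.3]]]' 40
python3 - <<'E'
from h import *
C=B+u*.083+e*.0033;z=R0(262,-15).as_matrix()[:,2];to(C+z*(.022),262,-15);print(np.round(sense()["q"],3),z)
E
```

```text
t: 15.62
tcp_pos: [0.5461, -0.0545, 0.1007]
tool_rot: [0.989, -0.069, 0.13, 0.009]
force: [-1.4, -0.1, 6.0]
finger_gap: 0.502
gripper_force: 40.3
t 15.62 tcp [ 0.5461 -0.0545  0.1007] gap 0.502 F [-1.4 -0.1  6. ] turn [ 0.03  0.01 -0.01] shift(after turn) [-0.0007  0.0016  0.0017] shift now [-0.0007  0.0016  0.0017]
[-0.33   0.569  1.933  0.129  0.385  1.267] [ 0.25630024 -0.03602065 -0.96592583]
```

Gripped (gap 0.502). I'll align to the pin, then press down along it gently while watching force.

```bash
python3 -m handwheel '[[[0,-2.5,0,0.0006,0,-0.0005,0.3],[0,-2.5,0,0.0006,0,-0.0005,0.3],[0,0,0,0,0,0,0.3],[0,0,0,0,0,0,0.3]]]' 40
python3 -c "
from h import *
s=sense();print('axis',round((s['tcp_pos']-B)@u,4),'F along u',round(s['force']@u,1))"
python3 -m handwheel '[[[0,0,0,0.0007,0,0.0019,0.3],[0,0,0,0.0007,0,0.0019,0.3],[0,0,0,0,0,0,0.3],[0,0,0,0,0,0,0.3],[0,0,0,0,0,0,0.3]]]' 40
python3 - <<'E'
from h import *
s=sense();print('axis',round((s['tcp_pos']-B)@u,4),'F along u',round(s['force']@u,1),'F tool',Ro.from_quat(s["tool_rot"]).inv().apply(s["force"]).round(1));to(B+u*.06,262,-10)
b=snapshot("scene")[:,:,::-1];cv2.imwrite("pics/scene9.png",b)
for ds in(-35,-25):
    f=rim(b,(275,201),11,ds);print(f[0].round(1),f[1].round(1))
E
```

```text
t: 16.12
tcp_pos: [0.5487, -0.055, 0.1027]
tool_rot: [0.994, -0.07, 0.089, 0.007]
force: [-1.0, 0.5, 6.8]
finger_gap: 0.503
gripper_force: 40.9
axis 0.0635 F along u 6.4
t: 16.75
tcp_pos: [0.5487, -0.0549, 0.102]
tool_rot: [0.994, -0.069, 0.088, 0.007]
force: [-11.8, 1.0, 34.5]
finger_gap: 0.506
gripper_force: 42.9
axis 0.063 F along u 35.8 F tool [ -5.6   0.7 -36.1]
t 16.75 tcp [ 0.5487 -0.0549  0.102 ] gap 0.506 F [-11.8   1.   34.5] turn [ 0.06 -0.12  0.04] shift(after turn) [0.0058 0.0016 0.001 ] shift now [0.0058 0.0016 0.001 ]
[274.5 200.6] [ 9.9 11.8]
[274.4 200.5] [ 9.9 11.5]
```

It stops firmly at about 36 N axial with no travel, its top end at about 110 mm, so it is at the step. I'll check the bore in the first picture to rule out a caught wide sleeve.

Run:
```python
from h import *
for n,cs in(("top",((322.3,176.8),(329.5,246.7))),("scene",((327.3,225.8),(282.2,261.6)))):
    a=cv2.imread(f"pics/{n}0.png")
    for c in cs:
        w=cv2.resize(a[int(c[1])-13:int(c[1])+14,int(c[0])-13:int(c[0])+14],None,fx=8,fy=8,interpolation=cv2.INTER_CUBIC)
        g=w.min(2);o=((np.array(c)-np.floor(c)+13.5)*8);r=g[int(o[1]),:].astype(int)
        # column scan through centre: bright peaks of the wall left and right
        m=int(o[0]);L=r[m-80:m].argmax();Rr=r[m:m+80].argmax();print(n,c,"wall peak-to-peak px",(80-L+Rr)/8, r[m-80:m+80:8])
```

```text
top (322.3, 176.8) wall peak-to-peak px 12.625 [139 121 150 190 189 146  95  78  79  80  80  78  79  86 122 185 211 208
 200 193]
top (329.5, 246.7) wall peak-to-peak px 14.5 [ 83  98 149 181 162 126 107 107 110 109 107 101  89  79  78 107 160 192
 190 182]
scene (327.3, 225.8) wall peak-to-peak px 11.625 [133 136 134 132 152 152 115  83  75  79  99 107 108 104 108 149 157 135
  97 105]
scene (282.2, 261.6) wall peak-to-peak px 13.25 [125 120 125 152 136  90  76  81  74  76  92 105 108 109 110 111 148 155
 137 141]
```

The held sleeve has the clearly smaller bore (wall to wall 12.6 px against 14.5), so it is tight and goes to the red tray. I'll pull it off along the pin and bring it upright.

```bash
python3 -m handwheel '[[[0,0,0,-0.0014,0,-0.0038,0.3],[0,0,0,-0.0048,0,-0.0132,0.3],[0,0,0,-0.0068,0,-0.0188,0.3],[0,0,0,-0.0068,0,-0.0188,0.3],[0,0,0,-0.0068,0,-0.0188,0.3],[0,-10,0,-0.004,0,-0.02,0.3],[0,-10,0,0,0,-0.02,0.3],[0,-10,0,0,0,-0.02,0.3],[0,0,0,0,0,0,0.3],[0,0,0,0,0,0,0.3]]]' 40
python3 - <<'E'
from h import *
T=np.array([.4246,.262,.0])+.005*np.array([-.99,.139,0]);to(T+[0,0,.2],262,20);print(np.round(sense()["q"],3))
E
```

```text
t: 18.05
tcp_pos: [0.5047, -0.0482, 0.2219]
tool_rot: [0.983, -0.069, -0.172, -0.012]
force: [-0.3, -0.2, -2.3]
finger_gap: 0.501
gripper_force: 41.0
t 18.05 tcp [ 0.5047 -0.0482  0.2219] gap 0.501 F [-0.3 -0.2 -2.3] turn [-0.05 -0.18  0.03] shift(after turn) [-0.1123 -0.296   0.0642] shift now [-0.1124 -0.296   0.0641]
[-0.287  0.535  1.506 -0.049  1.444  1.438]
```

```bash
python3 -m handwheel '[[[0,0,0,-0.0187,-0.0493,0.0107,0.3],[0,0,0,-0.0187,-0.0493,0.0107,0.3],[0,0,0,-0.0187,-0.0493,0.0107,0.3],[0,0,0,-0.0187,-0.0493,0.0107,0.3],[0,0,0,-0.0187,-0.0493,0.0107,0.3],[0,0,0,-0.0187,-0.0493,0.0107,0.3],[0,0,0,0,0,0,0.3],[0,0,0,0,0,0,0.3],[0,0,0,0,0,0,0.3]]]' 40
python3 - <<'E'
from h import *
T=np.array([.4246,.262,.0])+.005*np.array([-.99,.139,0]);to(T+[0,0,.055],262,20);print(np.round(sense()["q"],3))
b=snapshot("scene")[:,:,::-1];cv2.imwrite("pics/scene10.png",b);cv2.imwrite("pics/top10.png",snapshot("top")[:,:,::-1])
p=np.array(sense()["tcp_pos"])-.005*np.array([-.99,.139,0]);p0=p-[0,0,.035]
# sleeve silhouette in scene: grey low-sat pixels near expected
for q in(p0,p0+[0,0,.08]):print(proj("scene",q).round(1),proj("top",q).round(1))
E
```

```text
t: 19.18
tcp_pos: [0.4216, 0.2606, 0.2005]
tool_rot: [0.983, -0.07, -0.171, -0.012]
force: [-0.6, 0.4, -1.6]
finger_gap: 0.508
gripper_force: 41.3
t 19.18 tcp [0.4216 0.2606 0.2005] gap 0.508 F [-0.6  0.4 -1.6] turn [-0.02 -0.31 -0.09] shift(after turn) [ 0.0476 -0.0018  0.1375] shift now [ 0.0469 -0.0018  0.1377]
[0.248 0.522 1.606 0.132 1.335 1.909]
[188.7 151.4] [145.5 245.2]
[185.8 131.9] [136.8 242.7]
```

Run:
```python
from h import *
b=cv2.imread("pics/scene10.png")
# grey (low-chroma, not black, not warm table) pixels around the sleeve
x0,y0=165,115;w=b[y0:y0+60,x0:x0+50].astype(int);B_,G_,R_=w[...,0],w[...,1],w[...,2]
m=((B_-R_>-5)&(w.min(2)>75)&(w.max(2)-w.min(2)<22)).astype(np.uint8)
for r in range(0,60,2):print(y0+r,"".join(".#"[v] for v in m[r]))
```

```text
115 #.............#.........................###.......
117 ........................................#....#....
119 .........................................##.......
121 ...........................................#....#.
123 ............................................##....
125 ............................................######
127 ..................................................
129 .................#..#.............................
131 ...............#..................................
133 ...............##....#............................
135 ...............###................................
137 ...............#....###...........................
139 ..................................................
141 ..................................................
143 ................#.................................
145 ................#......................##.........
147 ................#.................................
149 ...........................##.....................
151 ......................#######.....................
153 .................#...#########....................
155 ...................#########......................
157 ..................................................
159 ..................................................
161 ..................................................
163 ..................................................
165 ..................................................
167 ..................................................
169 ..................................................
171 .................................................#
173 ..................................................
```

The lower end shows at about (190,152), against (188.7,151.4) predicted, with a vertical side edge. I'll lower it over the tray.

```bash
python3 -m handwheel '[[[0,0,0,0.0117,-0.0004,0.0344,0.3],[0,0,0,0.0117,-0.0004,0.0344,0.3],[0,0,0,0.0117,-0.0004,0.0344,0.3],[0,0,0,0.0117,-0.0004,0.0344,0.3],[0,0,0,0,0,0,0.3],[0,0,0,0,0,0,0.3]]]' 40
python3 -m handwheel '[[[0,0,0,0.0014,0,0.0037,0.3],[0,0,0,0.0014,0,0.0037,0.3],[0,0,0,0.0007,0,0.0018,0.3],[0,0,0,0,0,0,0.3],[0,0,0,0,0,0,0.3]]]' 40
```

```text
t: 20.02
tcp_pos: [0.4206, 0.2636, 0.056]
tool_rot: [0.983, -0.069, -0.17, -0.012]
force: [0.5, -0.1, -0.8]
finger_gap: 0.502
gripper_force: 41.4
t: 20.65
tcp_pos: [0.4199, 0.2638, 0.0454]
tool_rot: [0.983, -0.069, -0.171, -0.012]
force: [0.6, -0.2, -1.0]
finger_gap: 0.503
gripper_force: 41.4
```

```bash
python3 -m handwheel '[[[0,0,0,0.0007,0,0.0018,0.3],[0,0,0,0.0007,0,0.0018,0.3],[0,0,0,0,0,0,0.3],[0,0,0,0,0,0,0.3]]]' 40
python3 -m handwheel '[[[0,0,0,0.0007,0,0.0018,0.3],[0,0,0,0.0004,0,0.0010,0.3],[0,0,0,0,0,0,0.3],[0,0,0,0,0,0,0.3]]]' 40
```

```text
t: 21.15
tcp_pos: [0.4199, 0.2638, 0.0414]
tool_rot: [0.983, -0.069, -0.171, -0.012]
force: [-0.2, -0.0, -2.0]
finger_gap: 0.503
gripper_force: 41.4
t: 21.65
tcp_pos: [0.42, 0.2639, 0.0397]
tool_rot: [0.983, -0.069, -0.171, -0.012]
force: [-0.2, -0.5, 7.1]
finger_gap: 0.503
gripper_force: 42.0
```

Contact. A slight press to seat it flat, then release.

```bash
python3 -m handwheel '[[[0,0,0,0.0004,0,0.0010,0.3],[0,0,0,0,0,0,0.3],[0,0,0,0,0,0,0.55],[0,0,0,0,0,0,0.55],[0,0,0,0,0,0,0.7],[0,0,0,0,0,0,1],[0,0,0,0,0,0,1],[0,0,0,0,0,0,1]]]' 40
python3 -c "
from h import *
to((.42,.264,.2),262,20)"
```

```text
t: 22.65
tcp_pos: [0.4201, 0.2637, 0.0373]
tool_rot: [0.983, -0.069, -0.171, -0.012]
force: [0.5, -0.4, 0.0]
finger_gap: 0.997
gripper_force: 0.0
t 22.65 tcp [0.4201 0.2637 0.0373] gap 0.997 F [ 0.5 -0.4  0. ] turn [-0.01 -0.3   0.01] shift(after turn) [-0.0557 -0.0002 -0.1529] shift now [-0.0549 -0.0003 -0.1531]
```

```bash
python3 -m handwheel '[[[0,0,0,0,0,-0.02,1],[0,0,0,0,0,-0.04,1],[0,0,0,0,0,-0.05,1],[0,0,0,0,0,-0.05,1],[0,0,0,0,0,0,1]]]' 40
python3 - <<'E'
from h import *
to((.4298,-.2055,.19),262,20)
b=snapshot("scene")[:,:,::-1];cv2.imwrite("pics/scene11.png",b);a=snapshot("top")[:,:,::-1];cv2.imwrite("pics/top11.png",a)
c=np.array([.4246,.262,.085]);print(proj("scene",c),proj("top",c))
for n,im,ds in(("scene",b,-35),("scene",b,-20),("top",a,-20),("top",a,0)):
    try:f=rim(im,proj(n,c),12,ds);print(n,f[0].round(1),f[1].round(1),onz(n,*f[0],.085).round(4))
    except Exception as x:print(n,x)
b2=proj("scene",(.4357,-.2063,.08));f=rim(b,b2,12,-30);print("sleeve2",f,onz("scene",*f[0],.08))
E
```

```text
t: 23.28
tcp_pos: [0.4773, 0.2567, 0.1916]
tool_rot: [0.984, -0.069, -0.166, -0.014]
force: [0.2, 0.4, -1.3]
finger_gap: 1.0
gripper_force: 0.0
t 23.27 tcp [0.4773 0.2567 0.1916] gap 1.0 F [ 0.2  0.4 -1.3] turn [-0.22 -0.86  0.04] shift(after turn) [ 0.0168  0.4643 -0.0045] shift now [ 0.0166  0.4643 -0.006 ]
[190.50726387 169.55691905] [152.25700997 248.38211995]
scene [188.8 169. ] [ 5.9 11.4] [0.4217 0.2676 0.085 ]
scene [189.3 169.4] [ 6.4 11.3] [0.4218 0.2649 0.085 ]
top [152.4 248.1] [14.7 16.1] [0.4253 0.2616 0.085 ]
top [151.8 248.1] [13.9 14.9] [0.4254 0.2632 0.085 ]
sleeve2 (array([282.22848892, 261.54899693]), array([12.63429356, 15.09056664])) [ 0.43431844 -0.20654549  0.08      ]
```

The first sleeve stands in the red tray at about (0.424, 0.263). On to the second.

```bash
python3 -m handwheel '[[[-0.2,-0.8,0,0,0,0,1],[0,0,0,0.002,0.058,-0.0005,1],[0,0,0,0.002,0.058,-0.0005,1],[0,0,0,0.002,0.058,-0.0005,1],[0,0,0,0.002,0.058,-0.0005,1],[0,0,0,0.002,0.058,-0.0005,1],[0,0,0,0.002,0.058,-0.0005,1],[0,0,0,0.002,0.058,-0.0005,1],[0,0,0,0.002,0.058,-0.0005,1],[0,0,0,0,0,0,1],[0,0,0,0,0,0,1]]]' 40
python3 - <<'E'
from h import *
z=R0(262,20).as_matrix()[:,2];to(np.array((.4298,-.2055,.0345))-z*.1,262,20);print(np.round(sense()["q"],3))
E
```

```text
t: 24.75
tcp_pos: [0.4247, -0.2046, 0.1865]
tool_rot: [0.981, -0.069, -0.179, -0.012]
force: [0.1, -0.5, -0.4]
finger_gap: 0.999
gripper_force: 0.0
t 24.75 tcp [ 0.4247 -0.2046  0.1865] gap 0.999 F [ 0.1 -0.5 -0.4] turn [0.04 0.68 0.  ] shift(after turn) [0.0568 0.0002 0.041 ] shift now [0.0573 0.0001 0.0403]
[-0.588  0.539  1.63  -0.16   1.304  1.19 ]
```

```bash
python3 -m handwheel '[[[0,0.7,0,0.0284,0,0.0205,1],[0,0,0,0.0284,0,0.0205,1],[0,0,0,0,0,0,1],[0,0,0,0,0,0,1]]]' 40
python3 - <<'E'
from h import *
to(np.array((.4298,-.2055,.0345)),262,20)
E
```

```text
t: 25.25
tcp_pos: [0.464, -0.2097, 0.1298]
tool_rot: [0.983, -0.067, -0.172, -0.011]
force: [0.7, 0.2, 0.8]
finger_gap: 1.0
gripper_force: 0.0
t 25.25 tcp [ 0.464  -0.2097  0.1298] gap 1.0 F [0.7 0.2 0.8] turn [ 0.19 -0.11  0.12] shift(after turn) [0.0003 0.0005 0.1013] shift now [1.000e-04 2.000e-04 1.013e-01]
```

```bash
python3 -m handwheel '[[[0,0,0,0,0,0.03,1],[0,0,0,0,0,0.03,1],[0,0,0,0,0,0.03,1],[0,0,0,0,0,0.011,1],[0,0,0,0,0,0,1],[0,0,0,0,0,0,0.3],[0,0,0,0,0,0,0.3],[0,0,0,0,0,0,0.3],[0,0,0,0,0,0,0.3],[0,0,0,0,0,0,0.3]]]' 40
python3 - <<'E'
from h import *
to(np.array((.4298,-.2055,.0345)),262,20)
b=snapshot("scene")[:,:,::-1];cv2.imwrite("pics/scene12.png",b)
for ds in(-35,-25):
    f=rim(b,proj("scene",(.4357,-.2063,.08)),12,ds);print(f[0].round(1),f[1].round(1),onz("scene",*f[0],.08).round(4))
E
```

```text
t: 26.5
tcp_pos: [0.4314, -0.2069, 0.0355]
tool_rot: [0.983, -0.068, -0.171, -0.01]
force: [1.7, 2.1, 5.7]
finger_gap: 0.508
gripper_force: 40.0
t 26.5 tcp [ 0.4314 -0.2069  0.0355] gap 0.508 F [1.7 2.1 5.7] turn [ 0.21 -0.3  -0.01] shift(after turn) [-0.0013 -0.0011  0.0015] shift now [-0.0013 -0.0011  0.0015]
[280.5 264.4] [13.1 19. ] [ 0.4244 -0.2113  0.08  ]
[282.  262.4] [12.7 15. ] [ 0.432  -0.2085  0.08  ]
```

Gripped. Lift, tilt by 30° and move above the pin.

```bash
python3 -m handwheel '[[[0,0,0,-0.007,0,-0.019,0.3],[0,0,0,-0.014,0,-0.038,0.3],[0,0,0,-0.019,0,-0.052,0.3],[0,0,0,-0.017,0,-0.047,0.3],[0,10,0,0,0,0,0.3],[0,10,0,0,0,0,0.3],[0,9.7,0,0,0,0,0.3],[0,0,0,0,0,0,0.3],[0,0,0,0,0,0,0.3]]]' 40
python3 - <<'E'
from h import *
to(B+u*(.1+.0355)+e*.0043,262,-10);print(np.round(sense()["q"],3))
E
```

```text
t: 27.68
tcp_pos: [0.4308, -0.2071, 0.201]
tool_rot: [0.994, -0.069, 0.086, 0.008]
force: [0.9, -0.7, -2.3]
finger_gap: 0.51
gripper_force: 41.1
t 27.68 tcp [ 0.4308 -0.2071  0.201 ] gap 0.51 F [ 0.9 -0.7 -2.3] turn [0.22 0.1  0.1 ] shift(after turn) [ 0.0528 -0.1655  0.0457] shift now [ 0.0532 -0.1656  0.0449]
[-0.743  0.323  1.942  0.141  0.736  0.867]
```

```bash
python3 -m handwheel '[[[0.2,0.1,0.1,0.0132,-0.0414,0,0.3],[0,0,0,0.0132,-0.0414,0,0.3],[0,0,0,0.0132,-0.0414,0,0.3],[0,0,0,0.0132,-0.0414,0,0.3],[0,0,0,0,0,0.023,0.3],[0,0,0,0,0,0.023,0.3],[0,0,0,0,0,0,0.3],[0,0,0,0,0,0,0.3]]]' 40
python3 - <<'E'
from h import *
to(B+u*(.1+.0355)+e*.0043,262,-10);print(np.round(sense()["q"],3))
b=snapshot("scene")[:,:,::-1];cv2.imwrite("pics/scene13.png",b);a=snapshot("top")[:,:,::-1];cv2.imwrite("pics/top13.png",a)
c=B+u*.18
for n,im in(("scene",b),("top",a)):
    print(n,"axis .18",proj(n,c).round(1),"axis .1",proj(n,B+u*.1).round(1))
    for ds in(-35,-20,0):
        try:
            f=rim(im,proj(n,c),13,ds);print(f[0].round(1),f[1].round(1))
        except Exception as x:print(x)
# text mask of scene around lower end
q=proj("scene",B+u*.1).astype(int)
x0,y0=q-[22,22];w=b[y0:y0+44,x0:x0+44].astype(int);m=((w[...,0]-w[...,2]>-6)&(w.min(2)>80)&(np.ptp(w,axis=2)<25))
print(x0,y0)
for r in m[::2]:print("".join(".#"[int(v)] for v in r))
E
```

```text
t: 28.68
tcp_pos: [0.5135, -0.0506, 0.1647]
tool_rot: [0.994, -0.069, 0.087, 0.006]
force: [-0.5, -0.1, -2.4]
finger_gap: 0.503
gripper_force: 41.4
t 28.68 tcp [ 0.5135 -0.0506  0.1647] gap 0.503 F [-0.5 -0.1 -2.4] turn [-0.03 -0.05  0.03] shift(after turn) [-0.0001  0.001  -0.0005] shift now [-0.0001  0.001  -0.0005]
[-0.335  0.429  1.899  0.057  0.642  1.331]
scene axis .18 [265.3 189.5] axis .1 [277.  200.7]
[264.1 190.8] [11.9 12.6]
[264.3 190.8] [11.4 12.5]
[260.1 194. ] [1.3 4.3]
top axis .18 [271.7 218. ] axis .1 [273.8 206.3]
[283.6 222.1] [6.2 7.8]
attempt to get argmax of an empty sequence
attempt to get argmax of an empty sequence
254 178
............................................
............................................
............................................
............................................
.......###...................#..............
.....#####..................................
.....##.....................................
.....##.....................................
.....####..####.............................
.......########.............................
#.......#................####...............
...........#.............####...............
........................######..............
................#....##########.............
...................#..####.#######..........
.........................#.....#............
...........................#.......##.......
..........................#.......##........
............................................
.................##.........................
................####........................
............................................
```

Residual offsets match what the first sleeve showed when it sat on the pin, so alignment is good. Advance over the tip.

```bash
python3 -m handwheel '[[[0,0,0,0.0034,0,0.0094,0.3],[0,0,0,0.0034,0,0.0094,0.3],[0,0,0,0.0034,0,0.0094,0.3],[0,0,0,0.0017,0,0.0047,0.3],[0,0,0,0.0017,0,0.0047,0.3],[0,0,0,0,0,0,0.3],[0,0,0,0,0,0,0.3]]]' 40
python3 - <<'E'
from h import *
to(B+u*(.028+.0355)+e*.0043,262,-10);s=sense();print('sb',round((s['tcp_pos']-B)@u-.0355,4),'Ftool',Ro.from_quat(s["tool_rot"]).inv().apply(s["force"]).round(1),'Fu',round(s['force']@u,1),'Fe',round(s['force']@e,1))
E
```

```text
t: 29.65
tcp_pos: [0.532, -0.0532, 0.1298]
tool_rot: [0.994, -0.069, 0.087, 0.006]
force: [0.5, 0.6, -1.5]
finger_gap: 0.503
gripper_force: 41.4
t 29.65 tcp [ 0.532  -0.0532  0.1298] gap 0.503 F [ 0.5  0.6 -1.5] turn [-0.04 -0.01  0.  ] shift(after turn) [0.0123 0.001  0.0296] shift now [0.0123 0.001  0.0296]
sb 0.06 Ftool [ 0.1 -0.6  1.5] Fu -1.5 Fe 0.4
```

```bash
python3 -m handwheel '[[[0,0,0,0.0034,0,0.0094,0.3],[0,0,0,0.0034,0,0.0094,0.3],[0,0,0,0.0017,0,0.0047,0.3],[0,0,0,0,0,0,0.3],[0,0,0,0,0,0,0.3]]]' 40
python3 -m handwheel '[[[0,0,0,0.0010,0,0.0028,0.3],[0,0,0,0.0010,0,0.0028,0.3],[0,0,0,0.0010,0,0.0028,0.3],[0,0,0,0,0,0,0.3],[0,0,0,0,0,0,0.3]]]' 40
python3 - <<'E'
from h import *
to(B+u*(.0355)+e*.0043,262,-10);s=sense();print('sb',round((s['tcp_pos']-B)@u-.0355,4),'Ftool',Ro.from_quat(s["tool_rot"]).inv().apply(s["force"]).round(1),'Fu',round(s['force']@u,1),'Fe',round(s['force']@e,1))
E
```

```text
t: 30.28
tcp_pos: [0.5442, -0.0549, 0.108]
tool_rot: [0.994, -0.069, 0.087, 0.006]
force: [-0.5, -0.3, -0.1]
finger_gap: 0.509
gripper_force: 41.4
t: 30.9
tcp_pos: [0.5487, -0.0555, 0.1003]
tool_rot: [0.994, -0.069, 0.087, 0.006]
force: [0.3, -0.1, -2.4]
finger_gap: 0.509
gripper_force: 41.4
t 30.9 tcp [ 0.5487 -0.0555  0.1003] gap 0.509 F [ 0.3 -0.1 -2.4] turn [-0.05 -0.   -0.  ] shift(after turn) [0.0103 0.001  0.0238] shift now [0.0103 0.001  0.0238]
sb 0.0259 Ftool [-0.1  0.1  2.4] Fu -2.2 Fe 0.9
```

Already past the step depth without contact. Continuing in small steps.

```bash
python3 -m handwheel '[[[0,0,0,0.0010,0,0.0028,0.3],[0,0,0,0.0010,0,0.0028,0.3],[0,0,0,0,0,0,0.3],[0,0,0,0,0,0,0.3]]]' 40
python3 -m handwheel '[[[0,0,0,0.0014,0,0.0038,0.3],[0,0,0,0.0014,0,0.0038,0.3],[0,0,0,0.0010,0,0.0028,0.3],[0,0,0,0,0,0,0.3],[0,0,0,0,0,0,0.3]]]' 40
python3 - <<'E'
from h import *
to(B+u*(.0355)+e*.0043,262,-10);s=sense();print('sb',round((s['tcp_pos']-B)@u-.0355,4),'Ftool',Ro.from_quat(s["tool_rot"]).inv().apply(s["force"]).round(1),'Fu',round(s['force']@u,1),'Fe',round(s['force']@e,1))
E
```

```text
t: 31.4
tcp_pos: [0.5516, -0.0559, 0.0951]
tool_rot: [0.994, -0.069, 0.087, 0.006]
force: [0.4, 0.1, -1.3]
finger_gap: 0.508
gripper_force: 41.4
t: 32.02
tcp_pos: [0.5571, -0.0567, 0.0855]
tool_rot: [0.994, -0.069, 0.087, 0.006]
force: [0.3, 0.8, -1.8]
finger_gap: 0.507
gripper_force: 41.4
t 32.02 tcp [ 0.5571 -0.0567  0.0855] gap 0.507 F [ 0.3  0.8 -1.8] turn [-0.05 -0.    0.  ] shift(after turn) [0.0046 0.001  0.0078] shift now [0.0046 0.001  0.0078]
sb 0.0089 Ftool [-0.1 -0.9  1.8] Fu -1.7 Fe 0.7
```

```bash
python3 -m handwheel '[[[0,0,0,0.0010,0,0.0028,0.3],[0,0,0,0.0010,0,0.0028,0.3],[0,0,0,0,0,0,0.3],[0,0,0,0,0,0,0.3]]]' 40
python3 -m handwheel '[[[0,0,0,0.0007,0,0.0019,0.3],[0,0,0,0.0005,0,0.0014,0.3],[0,0,0,0,0,0,0.3],[0,0,0,0,0,0,0.3]]]' 40
python3 - <<'E'
from h import *
to(B+u*(.0355)+e*.0043,262,-10);s=sense();print('sb',round((s['tcp_pos']-B)@u-.0355,4),'Fu',round(s['force']@u,1),'Fe',round(s['force']@e,1))
E
```

```text
t: 32.52
tcp_pos: [0.56, -0.0571, 0.0804]
tool_rot: [0.994, -0.069, 0.087, 0.006]
force: [0.3, -0.4, -0.8]
finger_gap: 0.51
gripper_force: 41.4
t: 33.02
tcp_pos: [0.5611, -0.0572, 0.0784]
tool_rot: [0.994, -0.069, 0.087, 0.006]
force: [-4.0, 0.1, 9.3]
finger_gap: 0.508
gripper_force: 41.8
t 33.02 tcp [ 0.5611 -0.0572  0.0784] gap 0.508 F [-4.   0.1  9.3] turn [-0.04  0.02  0.01] shift(after turn) [0.0018 0.0011 0.0002] shift now [0.0018 0.0011 0.0002]
sb 0.0008 Fu 10.1 Fe -1.2
```

It reached the flange: lower end at 0.8 mm, 10 N contact. This is the wide sleeve. Pause, then withdraw along the pin.

```bash
python3 -m handwheel '[[[0,0,0,0,0,0,0.3],[0,0,0,0,0,0,0.3],[0,0,0,0,0,0,0.3],[0,0,0,0,0,0,0.3],[0,0,0,-0.0014,0,-0.0038,0.3],[0,0,0,-0.0048,0,-0.0132,0.3],[0,0,0,-0.0068,0,-0.0188,0.3],[0,0,0,-0.0068,0,-0.0188,0.3],[0,0,0,-0.0068,0,-0.0188,0.3],[0,0,0,-0.0068,0,-0.0188,0.3],[0,0,0,-0.0068,0,-0.0188,0.3],[0,-10,0,0,0,-0.02,0.3],[0,-10,0,0,0,-0.02,0.3],[0,-10,0,0,0,-0.02,0.3],[0,0,0,0,0,0,0.3],[0,0,0,0,0,0,0.3]]]' 40
python3 - <<'E'
from h import *
T=np.array([.578,.3047,.0])+.0043*np.array([-.99,.139,0]);to(T+[0,0,.2],262,20);print(np.round(sense()["q"],3))
E
```

```text
t: 35.02
tcp_pos: [0.502, -0.0487, 0.2371]
tool_rot: [0.983, -0.068, -0.169, -0.013]
force: [-0.1, -0.2, -1.5]
finger_gap: 0.508
gripper_force: 41.4
t 35.02 tcp [ 0.502  -0.0487  0.2371] gap 0.508 F [-0.1 -0.2 -1.5] turn [-0.09 -0.5   0.07] shift(after turn) [ 0.0332 -0.3605  0.0274] shift now [ 0.0334 -0.3604  0.0282]
[-0.29   0.511  1.501 -0.049  1.467  1.433]
```

```bash
python3 -m handwheel '[[[0,-0.5,0,0.0047,-0.0515,0.004,0.3],[0,0,0,0.0047,-0.0515,0.004,0.3],[0,0,0,0.0047,-0.0515,0.004,0.3],[0,0,0,0.0047,-0.0515,0.004,0.3],[0,0,0,0.0047,-0.0515,0.004,0.3],[0,0,0,0.0047,-0.0515,0.004,0.3],[0,0,0,0.0047,-0.0515,0.004,0.3],[0,0,0,0,0,0,0.3],[0,0,0,0,0,0,0.3],[0,0,0,0,0,0,0.3]]]' 40
python3 - <<'E'
from h import *
T=np.array([.578,.3047,.0])+.0043*np.array([-.99,.139,0]);to(T+[0,0,.055],262,20);print(np.round(sense()["q"],3))
E
```

```text
t: 36.28
tcp_pos: [0.574, 0.3035, 0.2009]
tool_rot: [0.982, -0.069, -0.173, -0.013]
force: [0.4, -0.4, -0.5]
finger_gap: 0.506
gripper_force: 41.5
t 36.27 tcp [0.574  0.3035 0.2009] gap 0.506 F [ 0.4 -0.4 -0.5] turn [-0.06 -0.   -0.04] shift(after turn) [ 0.0494 -0.0018  0.1373] shift now [ 0.0494 -0.0016  0.1373]
[0.253 0.727 1.17  0.132 1.568 1.942]
```

```bash
python3 -m handwheel '[[[0,0,0,0.0123,-0.0004,0.0343,0.3],[0,0,0,0.0123,-0.0004,0.0343,0.3],[0,0,0,0.0123,-0.0004,0.0343,0.3],[0,0,0,0.0123,-0.0004,0.0343,0.3],[0,0,0,0,0,0,0.3],[0,0,0,0,0,0,0.3]]]' 40
python3 -m handwheel '[[[0,0,0,0.0014,0,0.0037,0.3],[0,0,0,0.0014,0,0.0037,0.3],[0,0,0,0.0010,0,0.0028,0.3],[0,0,0,0,0,0,0.3],[0,0,0,0,0,0,0.3]]]' 40
```

```text
t: 37.02
tcp_pos: [0.5752, 0.3064, 0.0564]
tool_rot: [0.983, -0.069, -0.172, -0.013]
force: [0.4, -0.8, -1.0]
finger_gap: 0.51
gripper_force: 41.6
t: 37.65
tcp_pos: [0.5743, 0.3069, 0.0441]
tool_rot: [0.982, -0.068, -0.173, -0.013]
force: [0.1, 0.1, -0.9]
finger_gap: 0.503
gripper_force: 41.6
```

```bash
python3 -m handwheel '[[[0,0,0,0.0005,0,0.0014,0.3],[0,0,0,0,0,0,0.3],[0,0,0,0,0,0,0.3]]]' 40; python3 -m handwheel '[[[0,0,0,0.0005,0,0.0014,0.3],[0,0,0,0,0,0,0.3],[0,0,0,0,0,0,0.3]]]' 40
```

```text
t: 38.02
tcp_pos: [0.5743, 0.3069, 0.0426]
tool_rot: [0.982, -0.068, -0.173, -0.013]
force: [1.0, 0.1, -1.8]
finger_gap: 0.509
gripper_force: 41.6
t: 38.4
tcp_pos: [0.5743, 0.3068, 0.0411]
tool_rot: [0.982, -0.068, -0.173, -0.013]
force: [-0.0, 0.7, -1.6]
finger_gap: 0.508
gripper_force: 41.6
```

```bash
python3 -m handwheel '[[[0,0,0,0.0005,0,0.0014,0.3],[0,0,0,0,0,0,0.3],[0,0,0,0,0,0,0.3]]]' 40; python3 -m handwheel '[[[0,0,0,0.0004,0,0.001,0.3],[0,0,0,0,0,0,0.3],[0,0,0,0,0,0,0.3]]]' 40
```

```text
t: 38.78
tcp_pos: [0.5744, 0.3069, 0.0398]
tool_rot: [0.983, -0.068, -0.173, -0.013]
force: [-0.6, 0.8, -1.2]
finger_gap: 0.504
gripper_force: 41.6
t: 39.15
tcp_pos: [0.5745, 0.3069, 0.0397]
tool_rot: [0.982, -0.068, -0.173, -0.013]
force: [-0.8, -0.3, 6.3]
finger_gap: 0.508
gripper_force: 41.9
```

Contact at the tray floor. Seat it, release and retreat.

```bash
python3 -m handwheel '[[[0,0,0,0.0004,0,0.0010,0.3],[0,0,0,0,0,0,0.3],[0,0,0,0,0,0,0.55],[0,0,0,0,0,0,0.55],[0,0,0,0,0,0,0.7],[0,0,0,0,0,0,1],[0,0,0,0,0,0,1],[0,0,0,0,0,0,1],[0,0,0,0,0,-0.02,1],[0,0,0,0,0,-0.04,1],[0,0,0,0,0,-0.05,1],[0,0,0,0,0,-0.05,1],[0,0,0,0.01,0.05,-0.03,1],[0,0,0,0,0.05,-0.02,1],[0,0,0,0,0.05,0,1],[0,0,0,0,0.05,0,1],[0,0,0,0,0,0,1],[0,0,0,0,0,0,1]]]' 40
python3 - <<'E'
from h import *
b=snapshot("scene")[:,:,::-1];a=snapshot("top")[:,:,::-1];cv2.imwrite("pics/scene20.png",b);cv2.imwrite("pics/top20.png",a)
for c in((.578,.3047,.084),(.4246,.262,.084)):
  for n,im,ds in(("scene",b,-35),("scene",b,-50),("top",a,-20),("top",a,0)):
    try:f=rim(im,proj(n,c),12,ds);print(n,proj(n,c).round(1),f[0].round(1),f[1].round(1),onz(n,*f[0],.084).round(4))
    except Exception as x:print(n,x)
# bystanders: change between first and last top picture near knob and block
a0=cv2.imread("pics/top0.png")
for nm,(x,y,r) in dict(knob=(208,222,12),block=(398,160,24),strip=(273,157,35)).items():
    m=[(k[y-r:y+r,x-r:x+r].max(2)<70 if nm=="knob" else (k[y-r:y+r,x-r:x+r,2].astype(int)-k[y-r:y+r,x-r:x+r,0]>45)).astype(np.uint8) for k in(a0,a)]
    print(nm,[(round(M["m10"]/max(M["m00"],1),1),round(M["m01"]/max(M["m00"],1),1),M["m00"]) for M in map(lambda q:cv2.moments(q,True),m)])
E
```

```text
t: 41.4
tcp_pos: [0.627, 0.0975, 0.2313]
tool_rot: [0.982, -0.069, -0.173, -0.013]
force: [-0.0, 1.2, -0.2]
finger_gap: 1.002
gripper_force: 0.0
scene [221.9 143.8] [221.7 144.2] [ 8.7 12.8] [0.5761 0.3034 0.084 ]
scene [221.9 143.8] [221.  146.7] [12.1 17. ] [0.567 0.294 0.084]
top [139.5 190.7] [138.4 190. ] [15.1 16.7] [0.5799 0.3077 0.084 ]
top [139.5 190.7] [138.5 190. ] [14.9 16.1] [0.5799 0.3074 0.084 ]
scene [190.5 169.8] [189.9 170.5] [ 9.8 13. ] [0.4211 0.2603 0.084 ]
scene [190.5 169.8] [189.7 172.7] [13.  15.4] [0.4152 0.2522 0.084 ]
top attempt to get argmax of an empty sequence
top attempt to get argmax of an empty sequence
knob [(11.0, 12.7, 44.0), (12.5, 10.0, 159.0)]
block [(26.0, 23.1, 808.0), (25.5, 23.8, 878.0)]
strip [(30.6, 25.2, 1421.0), (30.7, 25.2, 1463.0)]
```

Both sleeves stand upright at the tray centres. The arm hides the knob in top, so I'll compare it in scene and then hand in.

Run:
```python
from h import *
for k in("scene0","scene20"):
    im=cv2.imread(f"pics/{k}.png")[186:212,222:250];M=cv2.moments((im.max(2)<70).astype(np.uint8),True);print(k,M["m10"]/M["m00"],M["m01"]/M["m00"],M["m00"])
print(np.abs(sense()["qd"]).max().round(3));print(sign_off())
```

```text
scene0 12.625 13.40625 96.0
scene20 11.94392523364486 13.074766355140186 107.0
0.009
the job is handed in; nothing more can be done
None
```

The job is handed in at about 41 s of the 72 s allowed: the far sleeve stopped at the step and stands upright in the red tray, the near sleeve went down to the blue flange and stands upright in the green tray, and the final pictures show the star knob and sanding block where they started, to within a pixel.

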